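# Release the wide blade drawer with the latch pin

### The arm

A 6-joint arm with a two-finger parallel gripper is mounted at the origin on the work surface. World frame = base frame: x ahead of the robot, y to its left, z up, the work surface at z = 0. Lengths are in m, angles in rad, forces in N, time in s.
With the tool pointing down it reaches from about 0.325 to 0.9 m from the base axis. Payload 3.5 kg.
Tool frame: the origin (TCP) lies midway between the tips of the shut fingers; the grasp point (between the pads) lies 19 mm behind it (robot.tcp_to_grasp is the x of the grasp point in the tool frame, in m); x points along the fingers, y is the direction in which the jaws open and shut, and the axes are right-handed (so a half turn about x gives the same grasp; the last joint's range is limited). The gripper opens to 85 mm and grips with 20 to 120 N. Pads are 22 mm wide; open, the fingers measure 114 mm over their backs; the gripper's body (76 mm by 85 mm) begins 54 mm behind the grasp point. The pads swing forward as they close: fully open they stand 13 mm farther back than shut.
Start: joints at [-1.322, 0.276, -0.026, 1.268, 0, 1.467], TCP at [0.215, -0.587, 0.207] pointing down, gripper open.
Joint ranges: [-3.12, 3.12], [-0.85, 1.88], [-1.08, 1.24], [-1.95, 2.15], [-1.57, 1.53], [-3.14, 3.14]. Speed limits (rad/s): [2.57, 2.57, 3.14, 3.14, 3.14, 3.14].

### API

Orientations are given as a rotation vector (axis times angle).
In Python, from rig import robot, imaging gives the robot as it stands. The module is installed in compiled form; this text tells all that it offers.
- The arm moves only by the shell command python3 -m crank 'ROWS' [OPENING] [FORCE]. ROWS is JSON, a list of rows, each a list of 6 numbers: the shift along the tool's x, y, z in cm, then the turn, a rotation vector about the tool's x, y, z in rad. In form: [[x, y, z, ax, ay, az], ...]. A call has 1 to 12 rows; each row shifts and turns the commanded pose from where the row before left it, along the tool's axes as they then stand; what a row does not reach is not made up. A row lasts 1/10 s, in which the tool goes at most 50 mm and 8.59 degrees, less where a joint would pass 70% of its speed; a pose out of reach is approached as far as the arm can. A call is refused whole if a number of a shift passes 5 or a number of a turn 0.15, either way. A call with a gripper value outside its range is refused whole. OPENING is the finger opening in cm, from 0 to 8.54, set as the call begins (- or left out, the last holds). The fingers move at their own pace and stop on an object; FORCE is the grip in N (left out, the last holds). Time passes only in rows, so rows that do not move let the fingers close. It gives the time, the measured TCP pose, the force and the opening at its end, in the units of the state.
- robot.observe(): the state, without advancing time (a new reading comes with each control period).
- imaging.snapshot(name): name is "side" or "top"; returns a dict with "pixels" (480x640x3 uint8, red, green, blue), "camera_matrix" (3x3 intrinsics, pixels), "pose" (4x4, takes a point from camera to world coordinates). Camera axes: x right, y up, looking along -z (the intrinsics and any distortion apply to the point x, -y, -z); pixel columns grow to the right and rows downward; lengths in m; the calibration is good to about 2 mm. A picture is of the moment at which its call begins. There is no depth.
- robot.close_job(): hands the job in, once; it reports no verdict.
Trained networks look in a picture, given as the dict that the camera call returned (one of the last four; its "shot" number tells which), for a name from the list of things; names that differ only in an ending like _2 or _b are one class to them, and where a whole thing is asked for, a point or a joint stands for the part that bears it (a point fixed in the world has none). Each returns a list of dicts, best first, with "conf" (0 to 1); they miss things now and then, are a little off and sometimes report something else, mostly with a low value. They report only what shows in the picture. A call takes as long as a camera call. They do not tell look-alikes from the thing itself.
- imaging.masks_of(picture, target): "pixels" (480x640 bool, what is visible of it) and "box" ([left, top, width, height] as shares, 0 to 1, of the picture: columns of its width, rows of its height, round what is visible of it).
- imaging.spot_point(picture, target): "xy" ([column, row] as shares, 0 to 1, of the picture: columns of its width, rows of its height: a listed point, or the origin of a listed thing).
The state is a dict: "clock": time; "joint_positions": joint angles; "qvel": joint speeds; "joint_efforts": joint torques, N m; "position": TCP position; "ee_rot": TCP orientation; "wrist_force": force on the tool from outside, world axes, zero at the start; "moment": the same for the moment, N m; "gripper_width": opening from 0.0 (shut) to 1.0 (fully open).
Only numpy, scipy, OpenCV 4.12 (cv2) and the standard library are available. Lean on these libraries where they do the work, as an engineer would, in place of code of your own. Each camera call takes 0.05 s, during which the arm holds its last target.

### The job

The wide drawer of the carver's blade cabinet is locked by a latch tab hidden under a slot in the cabinet's top. Take the release pin (straight round wooden handle with a broad steel collar) out of the tool rack, push it straight down through the slot that belongs to the wide drawer until its collar rests on the cabinet's top, so that the latch goes down and the drawer comes out, and leave the pin standing there. Do not press the latch of the narrow drawer.

Things in the scene. Friction and masses are not known exactly. Their poses are not given: they have to be found in the camera images.
- pin_handle (a point): Middle of the pin's straight light-wood handle (28 mm dia, 62 long). Under it a steel collar (46 dia, 5 thick), then an 8 mm rod, 80 long. 36 mm above collar's underside, 116 above the tip. z up along pin; x, y mean nothing. Loose, about 130 g, hanging by its collar in one of 3 rack holes, 85 mm apart roughly along world x; rack top 120 mm high. Gouges (tapered 95 mm handles) in the others.
- wide_slot (a point): Centre of the wide drawer's slot, level with the top (110 mm high) of a fixed 220 x 310 mm wood cabinet with aluminium top plate. x points out of the drawer fronts (away from the robot), y along them to the wide drawer (front 166 mm), z up. Slot 50 mm along x, 26 along y. The narrow drawer's (106 mm) like slot is 155 mm off in -y. A whetstone lies on top, clear of the slots.
- wide_tab (a joint): How far the wide drawer's hidden latch tab is pressed down, in m: 0 at start, at most 0.026. The tab, a steel plate wider than the slot, lies 60 mm below the cabinet's top. It yields at 8 to 9 N and stays where pushed. With the pin's collar on the top it is at 0.020 and has pushed the drawer out 40 mm (twice its travel).
- narrow_tab (a joint): The same for the narrow drawer's latch tab, under the other slot: 0 at start, to be left alone.
Mind the look-alikes: they are no part of the job. What is shaped like the part that bears pin_handle but blue or red is not meant.

How it is judged:
On the way:
1. the pin, held by the fingers and in the wide drawer's slot, has pressed its latch tab down by more than 14 mm (value of joint wide_tab above 0.014 m and horizontal distance between pin_handle and wide_slot below 0.04 m and contact force between the fingers and pin above 1 N), for 0.1 s.
At the end, for the whole second after the job is handed in: Wide tab down over 14 mm, narrow tab under 6 mm; the pin released and at rest in the wide drawer's slot, upright within 10 degrees, handle's middle 26 to 42 mm above the cabinet's top (36 when the collar rests on it) and within 35 mm sideways of the slot's centre (value of joint wide_tab above 0.014 m and value of joint narrow_tab below 0.006 m and horizontal distance between pin_handle and wide_slot below 0.035 m and z of pin_handle in the frame of wide_slot between 0.026 and 0.042 m and angle between pin_handle's own z axis and vertical below 0.17 rad and linear speed of pin below 0.03 m/s); the robot touches nothing.
It fails at once if the narrow drawer's latch tab is pressed by more than 6 mm (value of joint narrow_tab above 0.006 m).
It also fails if it takes over 42 s, if anything falls off the work surface, if the arm or the gripper's body presses on something with over 40 N, if the wrist force passes 120 N, or if a joint passes its speed limit or range.

## Working session

There is one attempt and no reset: what is moved stays moved. The work goes in short steps, Python scripts to look and compute and a shell command to move; the robot and the scene stay as the last step left them, time stands still between calls to the robot, and variables do not carry over. Pictures are saved under pics/ and viewed, and the job is handed in when it is done.

```bash
mkdir -p pics; cat > look.py <<'E'
from rig import robot, imaging
import cv2, numpy as np
def snap(cam,tag):
    p=imaging.snapshot(cam); im=cv2.cvtColor(p["pixels"],cv2.COLOR_RGB2BGR)
    cv2.imwrite(f"pics/{tag}_{cam}.png",im); return p,im
def px(xy): return np.array([xy[0]*640,xy[1]*480])
def ray(p,uv):
    K=np.array(p["camera_matrix"]);T=np.array(p["pose"])
    d=np.linalg.inv(K)@np.array([uv[0],uv[1],1.]); d=np.array([d[0],-d[1],-d[2]])
    d=T[:3,:3]@d; return T[:3,3],d/np.linalg.norm(d)
def atz(p,uv,z):
    o,d=ray(p,uv); return o+d*(z-o[2])/d[2]
def tri(rs):
    A=np.zeros((3,3));b=np.zeros(3)
    for o,d in rs:
        M=np.eye(3)-np.outer(d,d);A+=M;b+=M@o
    x=np.linalg.solve(A,b); return x,[np.linalg.norm(np.cross(x-o,d)) for o,d in rs]
def proj(p,X):
    K=np.array(p["camera_matrix"]);T=np.array(p["pose"])
    c=T[:3,:3].T@(np.array(X)-T[:3,3]); c=np.array([c[0],-c[1],-c[2]]); u=K@c; return u[:2]/u[2]
E
python3 - <<'E'
from look import *
np.set_printoptions(precision=4,suppress=True)
print(robot.tcp_to_grasp)
o=robot.observe(); print(o)
for c in ("side","top"):
    p,im=snap(c,"a")
    print(c,{k:v for k,v in p.items() if k!="pixels"})
    for t in ("pin_handle","wide_slot"):
        for r in imaging.spot_point(p,t): 
            print(t,r["conf"],px(r["xy"]),atz(p,px(r["xy"]),0.156 if t=="pin_handle" else .11))
E
```

```text
-0.0187
{'clock': 0.0, 'joint_positions': array([-1.3224,  0.2771, -0.0279,  1.268 , -0.    ,  1.4674]), 'qvel': array([-0.0016,  0.0012, -0.0002,  0.0003,  0.0008,  0.0015]), 'joint_efforts': array([ -0.0001, -44.5509,  29.5203,   0.0165,  -0.0002,   0.    ]), 'position': array([ 0.2151, -0.5859,  0.2058]), 'ee_rot': array([ 2.0308,  0.3633, -2.0312]), 'wrist_force': array([-0.3004, -0.061 ,  0.0582]), 'moment': array([ 0.0523,  0.0357, -0.0163]), 'gripper_width': 0.9970301875662825}
side {'camera_matrix': array([[621.2349,   0.    , 317.6314],
       [  0.    , 621.2349, 231.4495],
       [  0.    ,   0.    ,   1.    ]]), 'pose': array([[-0.966 , -0.1703,  0.1944,  0.6903],
       [ 0.2576, -0.5739,  0.7774,  0.8805],
       [-0.0209,  0.8011,  0.5982,  0.8354],
       [ 0.    ,  0.    ,  0.    ,  1.    ]]), 'shot': 1}
pin_handle 0.79 [300.48  164.688] [ 0.4433 -0.2432  0.156 ]
pin_handle 0.65 [343.424 165.408] [ 0.3565 -0.2136  0.156 ]
pin_handle 0.6 [274.624 160.992] [ 0.4932 -0.2747  0.156 ]
pin_handle 0.52 [304.    148.512] [ 0.4192 -0.3094  0.156 ]
wide_slot 0.93 [329.088 340.8  ] [0.5116 0.2218 0.11  ]
top {'camera_matrix': array([[507.5358,   0.    , 319.7855],
       [  0.    , 507.5358, 235.8464],
       [  0.    ,   0.    ,   1.    ]]), 'pose': array([[ 0.0219,  0.9881, -0.1519,  0.3109],
       [-0.9998,  0.0218, -0.0023, -0.0388],
       [ 0.0011,  0.1519,  0.9884,  1.0686],
       [ 0.    ,  0.    ,  0.    ,  1.    ]]), 'shot': 2}
pin_handle 0.8 [441.792 237.504] [ 0.4531 -0.2586  0.156 ]
pin_handle 0.78 [453.376 304.704] [ 0.3323 -0.2775  0.156 ]
pin_handle 0.63 [493.312 226.224] [ 0.476 -0.353  0.156]
pin_handle 0.63 [505.28 264.48] [ 0.4064 -0.3725  0.156 ]
wide_slot 0.76 [190.272 201.984] [0.5189 0.2148 0.11  ]
```

View pics/a_side.png

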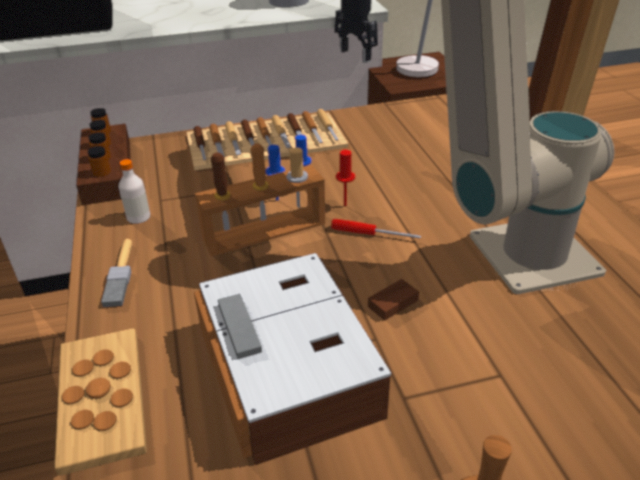

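View pics/a_top.png

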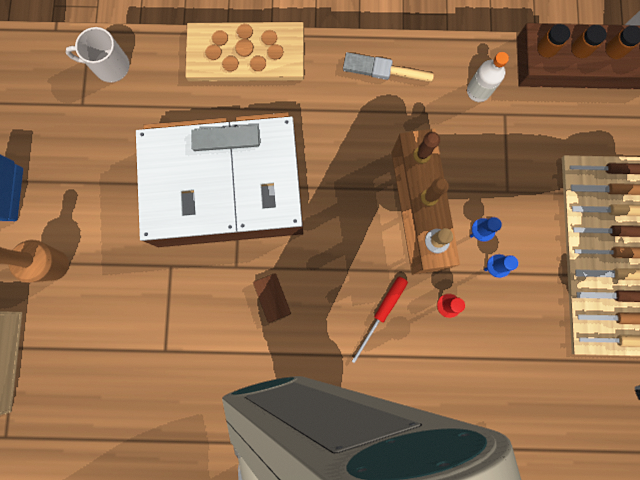

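```bash
python3 - <<'E'
import cv2
a=cv2.imread("pics/a_side.png");cv2.imwrite("pics/a_side_c.png",cv2.resize(a[100:240,210:410],None,fx=4,fy=4,interpolation=2))
a=cv2.imread("pics/a_top.png");cv2.imwrite("pics/a_top_c.png",cv2.resize(a[180:330,390:560],None,fx=4,fy=4,interpolation=2))
E
```

```text
(no output)
```

View pics/a_side_c.png

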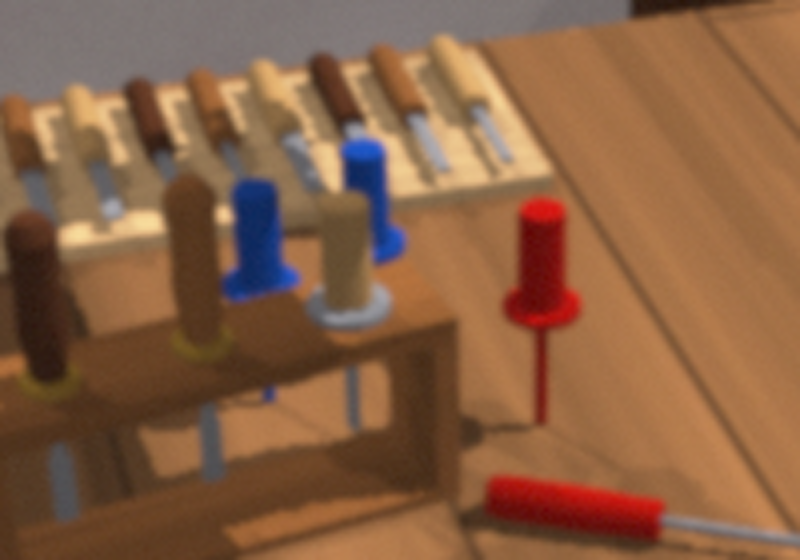

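View pics/a_top_c.png

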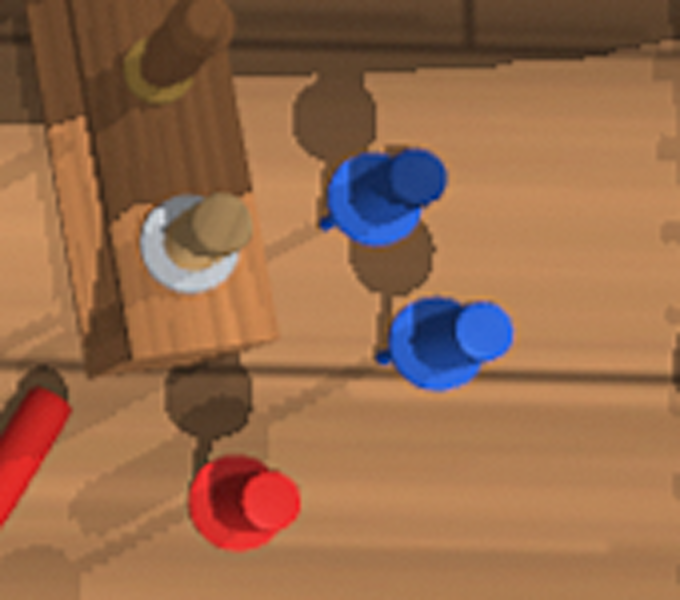

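The pin (light wood with a steel collar) is in the rack hole nearest the robot, at side ≈(297,164) and top ≈(441,238). The red and blue look-alikes stand beside the rack. The wide slot is at side ≈(327,342) and top ≈(188,202), and the narrow one is at top ≈(268,194).

```bash
cat > slot.py <<'E'
from look import *
def dark(p,box):
    g=cv2.cvtColor(p["pixels"],cv2.COLOR_RGB2GRAY); x0,y0,x1,y1=box
    m=(g[y0:y1,x0:x1]<130).astype(np.uint8)
    n,l,s,c=cv2.connectedComponentsWithStats(m)
    i=1+np.argmax(s[1:,4]); cc=cv2.findContours((l==i).astype(np.uint8),0,1)[0][0]
    r=cv2.minAreaRect(cc); return np.array(r[0])+[x0,y0], r[1],r[2],s[i,4], cv2.boxPoints(r)+[x0,y0]
E
python3 - <<'E'
from slot import *
np.set_printoptions(precision=4,suppress=True)
s,_=snap("side","b");t,_=snap("top","b")
for n,us,ut in (("collar",(297,175.7),(437.4,240.7)),("handletop",(295.9,149.5),(445.6,235.7))):
    print(n,*tri([ray(s,us),ray(t,ut)]))
for n in ("pin_handle","wide_slot"):
    for p in (s,t):
        for m in imaging.masks_of(p,n) if n=="pin_handle" else []:
            ys,xs=np.nonzero(m["pixels"]); print(n,m["conf"],xs.mean(),ys.mean(),len(xs),xs.min(),xs.max(),ys.min(),ys.max())
print("wide net",*tri([ray(s,px(imaging.spot_point(s,"wide_slot")[0]["xy"])),ray(t,px(imaging.spot_point(t,"wide_slot")[0]["xy"]))]))
ps=sorted(imaging.spot_point(s,"pin_handle"),key=lambda r:np.hypot(*(px(r["xy"])-[297,164])))[0]
pt=sorted(imaging.spot_point(t,"pin_handle"),key=lambda r:np.hypot(*(px(r["xy"])-[441,238])))[0]
print("pin net",px(ps["xy"]),px(pt["xy"]),*tri([ray(s,px(ps["xy"])),ray(t,px(pt["xy"]))]))
for nm,bs,bt in (("wide",(300,325,355,360),(172,182,205,222)),("narrow",(275,270,315,297),(255,176,283,214))):
    a=dark(s,bs);b=dark(t,bt)
    print(nm,a[0],a[1:4],b[0],b[1:4]); print(tri([ray(s,a[0]),ray(t,b[0])]), atz(t,b[0],.11),atz(s,a[0],.11))
    print([atz(t,q,.11)[:2] for q in b[4]])
# cabinet corners / rack top corners from top
for q in ((137,131),(293,115),(302,231),(140,240)): print("cab",atz(t,q,.11)[:2])
for q in ((408,138),(428,133),(424,271),(459,264)): print("rack",atz(t,q,.12)[:2])
E
```

```text
collar [ 0.4506 -0.258   0.1215] [np.float64(0.0016588634229088828), np.float64(0.0016588634229090426)]
handletop [ 0.4502 -0.2574  0.1868] [np.float64(0.0014864551241912146), np.float64(0.001486455124191176)]
pin_handle 0.93 344.9539594843462 171.0036832412523 543 335 354 150 205
pin_handle 0.92 273.86524822695037 159.7872340425532 423 266 283 144 174
pin_handle 0.59 296.26960784313724 168.90196078431373 612 286 307 147 206
pin_handle 0.5 303.02597402597405 149.32467532467533 231 296 310 136 165
pin_handle 0.96 449.6972111553785 304.9322709163347 502 437 464 294 316
pin_handle 0.89 437.99610894941634 239.42217898832683 514 425 451 228 252
pin_handle 0.67 485.1816443594646 227.8585086042065 523 471 500 217 240
pin_handle 0.6 500.52658662092625 264.4665523156089 583 484 517 253 276
wide net [0.5156 0.2182 0.1077] [np.float64(0.0013832159533168707), np.float64(0.001383215953316855)]
pin net [297.92  163.296] [442.112 238.08 ] [ 0.4491 -0.2586  0.1526] [np.float64(0.003642117214226511), np.float64(0.0036421172142265318)]
wide [326.3762 342.0872] ((11.110784530639648, 30.554658889770508)
[... 309 characters left out ...]
 array([0.5419, 0.21  ]), array([0.4947, 0.2048]), array([0.4929, 0.2287])]
narrow [293.3846 282.0769] ((8.419755935668945, 26.83797264099121), 74.74488067626953, np.int32(221)) [267.9292 195.4381] ((23.61424446105957, 12.838167190551758), 86.18592071533203, np.int32(239))
(array([0.5346, 0.0661, 0.1073]), [np.float64(0.0012431622870056056), np.float64(0.0012431622870055818)]) [0.5351 0.0654 0.11  ] [0.5341 0.0698 0.11  ]
[array([0.5574, 0.0802]), array([0.5597, 0.0554]), array([0.513 , 0.0507]), array([0.5108, 0.0753])]
cab [0.6596 0.3285]
cab [0.6996 0.0218]
cab [ 0.4669 -0.0024]
cab [0.4427 0.3061]
rack [ 0.6535 -0.2043]
rack [ 0.6645 -0.2434]
rack [ 0.3945 -0.2331]
rack [ 0.4091 -0.2988]
```

```bash
cat > plan.py <<'E'
from look import *
from scipy.spatial.transform import Rotation as R
np.set_printoptions(precision=4,suppress=True)
def st():
    o=robot.observe(); A=R.from_rotvec(o["ee_rot"]).as_matrix()
    print("t",o["clock"],"tcp",o["position"],"F",o["wrist_force"],"w",o["gripper_width"],"q",o["joint_positions"])
    print("axes x,y,z:",A[:,0],A[:,1],A[:,2]); return o,A
def to(tgt,ydir=None):
    o,A=st(); d=A.T@(np.array(tgt)-o["position"])*100; print("shift cm tool",d)
    if ydir is not None:
        y=np.array([*ydir,0.]);y/=np.linalg.norm(y)
        if y@A[:,1]<0:y=-y
        x=np.array([0,0,-1.]);B=np.c_[x,y,np.cross(x,y)]
        print("turn tool rotvec",R.from_matrix(A.T@B).as_rotvec())
E
python3 - <<'E'
from plan import *
s,_=snap("side","c");t,_=snap("top","c")
for n,us,ut in (("redtop",(345.5,151.5),(458,305)),("blue1top",(274,146),(494.5,224)),("blue2top",(301,136.5),(510.5,263)),("gouge2top",(257.5,144.5),(437,184)),("gouge3top",(218,154),(431,137))):
    print(n,*tri([ray(s,us),ray(t,ut)]))
to([.450,-.258,.25],(0.16,1))
E
```

```text
redtop [ 0.3307 -0.2879  0.1456] [np.float64(0.0015991702770210559), np.float64(0.0015991702770210843)]
blue1top [ 0.4799 -0.3575  0.1473] [np.float64(0.0019301360951594815), np.float64(0.001930136095159549)]
blue2top [ 0.4092 -0.3852  0.146 ] [np.float64(0.0012157616476505223), np.float64(0.0012157616476505425)]
gouge2top [ 0.5338 -0.235   0.2241] [np.float64(0.0011160090393486333), np.float64(0.0011160090393488203)]
gouge3top [ 0.6171 -0.2258  0.2215] [np.float64(0.002385325913547763), np.float64(0.0023853259135476765)]
t 0.8 tcp [ 0.2154 -0.5867  0.207 ] F [-0.7404 -0.4108 -0.2051] w 1.001063415888947 q [-1.3224  0.2764 -0.0264  1.268   0.      1.4674]
axes x,y,z: [ 0. -0. -1.] [ 0.3446 -0.9388  0.    ] [-0.9388 -0.3446 -0.    ]
shift cm tool [ -4.2949 -22.7747 -33.3543]
turn tool rotvec [ 0.5105 -0.     -0.    ]
```

```bash
python3 -m crank '[[-2.2,0,0,0,0,0],[-2.1,0,0,0,0,0],[0,-2.3,-3.3,0,0,0],[0,-2.3,-3.3,0,0,0],[0,-2.3,-3.3,0,0,0],[0,-2.3,-3.3,0,0,0],[0,-2.3,-3.3,0,0,0],[0,-2.3,-3.3,0,0,0],[0,-2.3,-3.3,0,0,0],[0,-2.3,-3.3,0,0,0],[0,-2.2,-3.3,0,0,0],[0,-2.2,-3.3,0,0,0]]' 5.5 40; python3 -m crank '[[0,0,0,0.08,0,0],[0,0,0,0.08,0,0],[0,0,0,0,0,0],[0,0,0,0,0,0]]'
python3 - <<'E'
from plan import *
to([.450,-.258,.25],(0.19,-.98))
snap("side","d");snap("top","d")
E
```

```text
clock: 2.0
position: [0.4474, -0.2576, 0.2503]
ee_rot: [2.03, 0.36, -2.029]
wrist_force: [0.7, -0.6, 0.6]
gripper_width: 0.648
clock: 2.4
position: [0.4466, -0.259, 0.2501]
ee_rot: [2.12, 0.205, -2.12]
wrist_force: [0.1, 0.7, -0.4]
gripper_width: 0.643
t 2.4 tcp [ 0.4466 -0.259   0.2501] F [ 0.1356  0.681  -0.4024] w 0.6432279036922491 q [-0.6509  0.0623 -0.1914  1.3169 -0.      2.2973]
axes x,y,z: [ 0.0001 -0.0001 -1.    ] [ 0.1922 -0.9814  0.0001] [-0.9814 -0.1922 -0.0001]
shift cm tool [ 0.009  -0.0333 -0.3574]
turn tool rotvec [ 0.0019 -0.0001 -0.0001]
```

View pics/d_side.png

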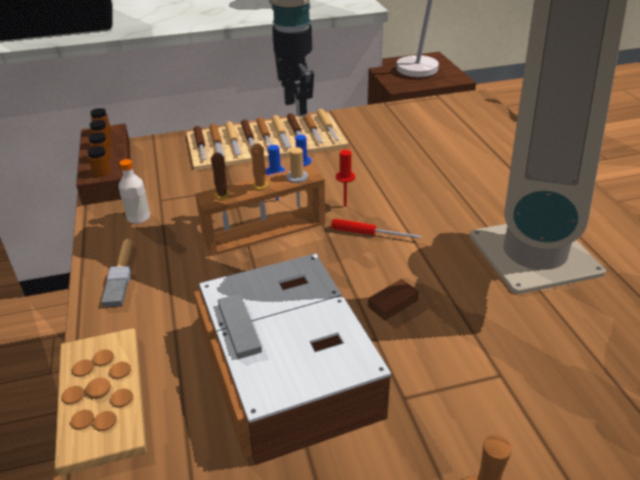

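View pics/d_top.png

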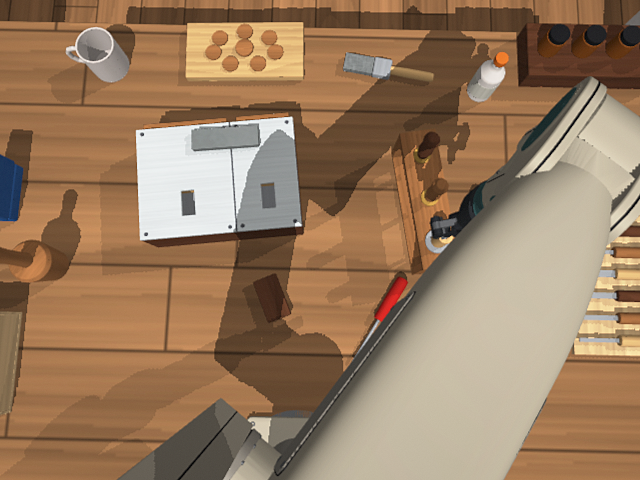

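```bash
python3 -m crank '[[0,0,-0.36,0,0,0],[2,0,0,0,0,0],[2,0,0,0,0,0],[1.5,0,0,0,0,0],[0,0,0,0,0,0]]' 
python3 - <<'E'
from plan import *
to([.450,-.258,.137],(0.19,-.98))
for c in ("side","top"):
    p,im=snap(c,"e"); print(proj(p,robot.observe()["position"]))
    cv2.imwrite(f"pics/e_{c}_c.png",cv2.resize(im[60:220,210:410] if c=="side" else im[160:300,380:560],None,fx=4,fy=4,interpolation=2))
E
```

```text
clock: 3.0
position: [0.4486, -0.2573, 0.1926]
ee_rot: [2.118, 0.208, -2.126]
wrist_force: [-1.0, 0.1, -0.1]
gripper_width: 0.64
t 3.0 tcp [ 0.4486 -0.2573  0.1926] F [-0.9562  0.145  -0.0547] w 0.6403248824912016 q [-0.6459  0.0976 -0.275   1.203   0.0001  2.304 ]
axes x,y,z: [-0.0039  0.003  -1.    ] [ 0.1905 -0.9817 -0.0037] [-0.9817 -0.1905  0.0032]
shift cm tool [ 5.5577  0.1176 -0.1465]
turn tool rotvec [0.0002 0.0032 0.0037]
[295.4077 146.176 ]
[447.0204 235.8462]
```

View pics/e_side_c.png

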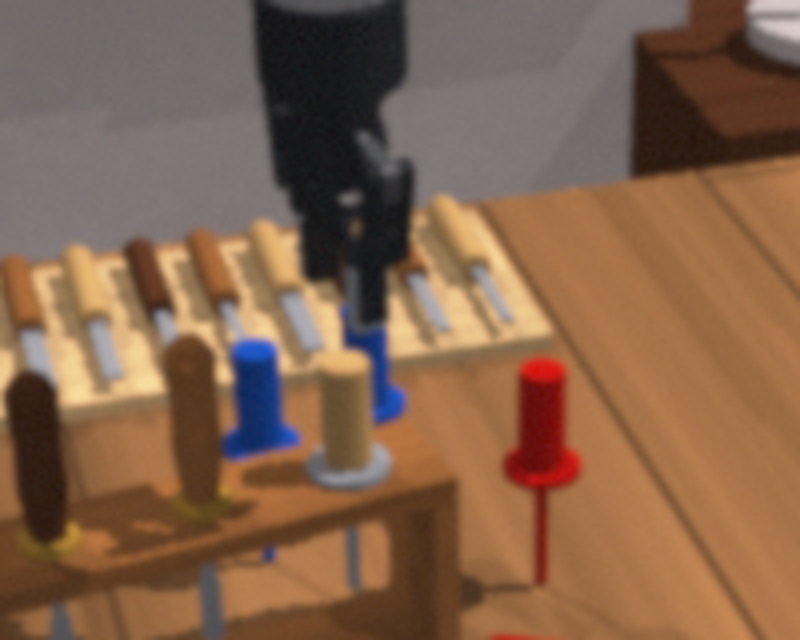

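View pics/e_top_c.png

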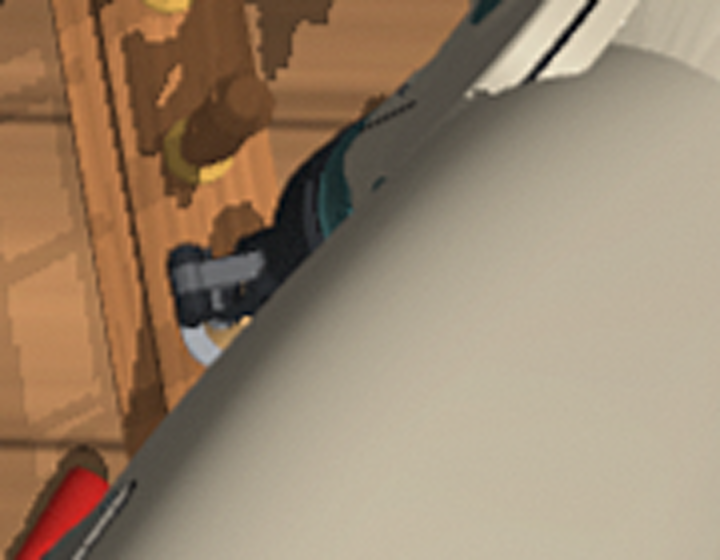

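```bash
python3 - <<'E'
from plan import *
o,A=st(); p,_=snap("side","f"); t,_=snap("top","f")
for s in (-1,1):
  for dz in (0,.01):
    for w in (0.0275,.04):
      X=o["position"]+A[:,1]*s*w+[0,0,dz]; print(s,dz,w,(proj(p,X)-[210,60])*4,(proj(t,X)-[380,160])*4)
for X in ((.4505,-.258,.1215),(.4505,-.258,.187)): print((proj(p,X)-[210,60])*4,(proj(t,X)-[380,160])*4)
E
```

```text
t 3.1 tcp [ 0.4501 -0.2584  0.1951] F [ 0.4112 -0.7792  0.7443] w 0.6404916483923246 q [-0.6457  0.0961 -0.2713  1.2038  0.0001  2.3041]
axes x,y,z: [-0.0003  0.0003 -1.    ] [ 0.1906 -0.9817 -0.0003] [-0.9817 -0.1906  0.0002]
-1 0 0.0275 [361.6373 365.3762] [206.2131 313.9304]
-1 0 0.04 [371.705  375.9302] [178.0565 318.7299]
-1 0.01 0.0275 [360.9156 348.4477] [211.2975 310.518 ]
-1 0.01 0.04 [371.0252 358.931 ] [182.8241 315.3705]
1 0 0.0275 [318.9663 320.6438] [329.8463 292.8565]
1 0 0.04 [309.6221 310.8482] [357.8867 288.0769]
1 0.01 0.0275 [318.0742 304.0228] [336.3188 289.2119]
1 0.01 0.04 [308.6943 294.2962] [364.6734 284.3797]
[345.1748 462.0452] [228.4271 326.2753]
[340.0679 356.5927] [262.6439 305.2887]
```

```bash
python3 -m crank '[[2,0,0,0,0,0],[2,0,0,0,0,0],[1.7,0,0,0,0,0],[0,0,0,0,0,0],[0,0,0,0,0,0]]' ; python3 - <<'E'
from plan import *
to([.450,-.258,.137])
p,im=snap("side","g")
cv2.imwrite("pics/g_side_c.png",cv2.resize(im[60:220,210:410],None,fx=4,fy=4,interpolation=2))
E
```

```text
clock: 3.7
position: [0.4506, -0.2586, 0.139]
ee_rot: [2.121, 0.203, -2.12]
wrist_force: [1.0, -0.2, 0.7]
gripper_width: 0.641
t 3.7 tcp [ 0.4506 -0.2586  0.139 ] F [ 1.0035 -0.2286  0.7125] w 0.6414766284963296 q [-0.6456  0.1372 -0.3487  1.0839  0.      2.3042]
axes x,y,z: [ 0.0008 -0.0006 -1.    ] [ 0.1906 -0.9817  0.0007] [-0.9817 -0.1906 -0.0007]
shift cm tool [ 0.195  -0.0742  0.0447]
```

View pics/g_side_c.png

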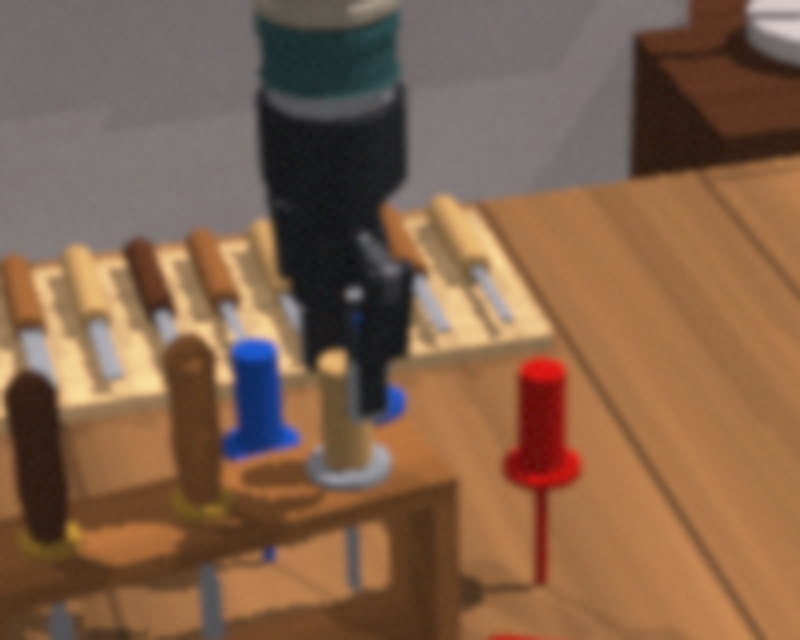

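The handle (crop ≈(345,410)) stands between the two fingers, with the collar clear below their tips. Closing the gripper.

```bash
python3 -m crank '[[0,0,0,0,0,0],[0,0,0,0,0,0],[0,0,0,0,0,0],[0,0,0,0,0,0],[0,0,0,0,0,0],[0,0,0,0,0,0]]' 0 70; python3 -m crank '[[-1,0,0,0,0,0],[-1,0,0,0,0,0],[-1,0,0,0,0,0],[0,0,0,0,0,0],[0,0,0,0,0,0]]'; python3 - <<'E'
from plan import *
st()
p,im=snap("side","h")
cv2.imwrite("pics/h_side_c.png",cv2.resize(im[60:220,210:410],None,fx=4,fy=4,interpolation=2))
E
```

```text
clock: 4.35
position: [0.451, -0.2586, 0.1395]
ee_rot: [2.122, 0.203, -2.118]
wrist_force: [-0.9, 1.1, 6.7]
gripper_width: 0.302
clock: 4.85
position: [0.4504, -0.2585, 0.1685]
ee_rot: [2.121, 0.203, -2.12]
wrist_force: [0.3, 0.5, -2.0]
gripper_width: 0.3
t 4.85 tcp [ 0.4504 -0.2585  0.1685] F [ 0.2618  0.5181 -1.9562] w 0.2999494558068144 q [-0.6456  0.1136 -0.3098  1.1464 -0.0001  2.3042]
axes x,y,z: [ 0.0007 -0.0007 -1.    ] [ 0.1906 -0.9817  0.0008] [-0.9817 -0.1906 -0.0006]
```

View pics/h_side_c.png

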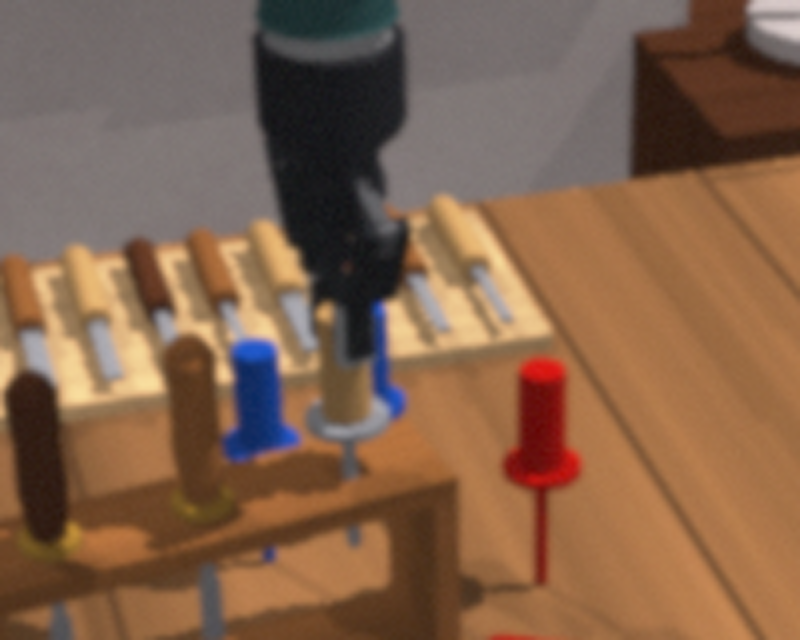

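```bash
python3 -m crank '[[-3,0,0,0,0,0],[-3,0,0,0,0,0],[-3,0,0,0,0,0],[0,0,0,-0.14,0,0],[0,0,0,-0.14,0,0],[0,0,0,-0.14,0,0],[0,0,0,-0.14,0,0],[0,0,0,-0.14,0,0],[0,0,0,-0.14,0,0],[0,0,0,0,0,0],[0,0,0,0,0,0]]'; python3 - <<'E'
from plan import *
to([.517,.2195,.26])
E
```

```text
clock: 6.0
position: [0.4498, -0.2581, 0.2575]
ee_rot: [1.596, 0.903, -1.597]
wrist_force: [0.2, -0.5, -2.1]
gripper_width: 0.306
t 6.0 tcp [ 0.4498 -0.2581  0.2575] F [ 0.2271 -0.5043 -2.1207] w 0.305916041918429 q [-0.6456  0.0646 -0.1735  1.3337 -0.      1.4671]
axes x,y,z: [-0.0009  0.0007 -1.    ] [ 0.8567 -0.5158 -0.0011] [-0.5158 -0.8567 -0.0001]
shift cm tool [ -0.2292 -18.878  -44.3803]
```

```bash
python3 -m crank '[[0,-0.6,-1.5,0,0,0],[0,-1.2,-2.8,0,0,0],[0,-1.5,-3.5,0,0,0],[0,-1.5,-3.5,0,0,0],[0,-1.5,-3.5,0,0,0],[0,-1.5,-3.5,0,0,0],[0,-1.5,-3.5,0,0,0],[0,-1.5,-3.5,0,0,0],[0,-1.5,-3.5,0,0,0],[0,-1.5,-3.5,0,0,0],[0,-1.5,-3.5,0,0,0],[0,-1.5,-3.5,0,0,0]]';  python3 -m crank '[[0,-1.2,-2.8,0,0,0],[0,-0.8,-1.9,0,0,0],[0,0,0,0,0,0],[0,0,0,0,0,0]]'; python3 - <<'E'
from plan import *
to([.517,.2195,.26])
for c in ("side","top"):
    p,im=snap(c,"i")
    cv2.imwrite(f"pics/i_{c}_c.png",cv2.resize(im[200:380,220:420] if c=="side" else im[120:260,120:300],None,fx=4,fy=4,interpolation=2))
E
```

```text
clock: 7.2
position: [0.5069, 0.1676, 0.2581]
ee_rot: [1.595, 0.904, -1.595]
wrist_force: [0.0, 0.1, -1.3]
gripper_width: 0.305
clock: 7.6
position: [0.5138, 0.2163, 0.2578]
ee_rot: [1.593, 0.904, -1.595]
wrist_force: [-0.9, -0.2, -1.4]
gripper_width: 0.3
t 7.6 tcp [0.5138 0.2163 0.2578] F [-0.9486 -0.2342 -1.3689] w 0.3003659965870491 q [ 0.2827  0.1349 -0.0945  1.3423 -0.0003  2.392 ]
axes x,y,z: [-0.0009 -0.0006 -1.    ] [ 0.8585 -0.5128 -0.0005] [-0.5128 -0.8585  0.001 ]
shift cm tool [-0.2239  0.1081 -0.4338]
```

View pics/i_side.png

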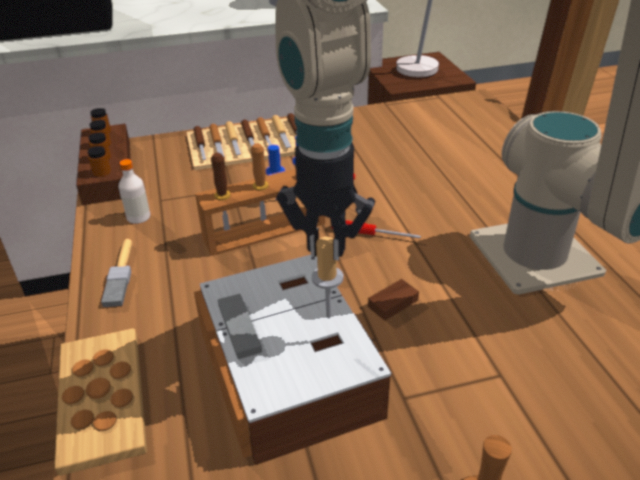

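View pics/i_top.png

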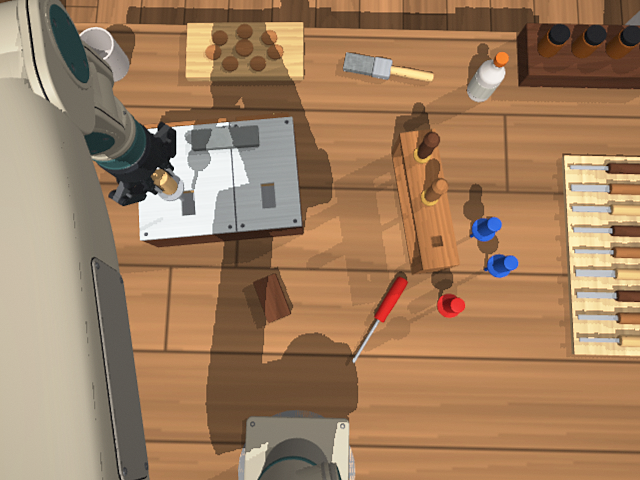

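```bash
python3 -m crank '[[0,0.1,-0.43,0,0,0],[2,0,0,0,0,0],[1,0,0,0,0,0],[0,0,0,0,0,0],[0,0,0,0,0,0]]'; python3 - <<'E'
from plan import *
o,A=st(); P=o["position"]
for c in ("side","top"):
    p,im=snap(c,"j")
    o0=(270,230) if c=="side" else (140,150)
    print(c,"tip pred",(proj(p,P+[0,0,.017-.116])-o0)*6,"collar",(proj(p,P+[0,0,.017-.036])-o0)*6,"slot",(proj(p,[.517,.2195,.11])-o0)*6)
    cv2.imwrite(f"pics/j_{c}_c.png",cv2.resize(im[o0[1]:o0[1]+130 if c=="side" else 240,o0[0]:o0[0]+100],None,fx=6,fy=6,interpolation=2)[:600])
E
```

```text
clock: 8.2
position: [0.5175, 0.2186, 0.2279]
ee_rot: [1.594, 0.904, -1.595]
wrist_force: [0.2, 0.3, -1.5]
gripper_width: 0.304
t 8.2 tcp [0.5175 0.2186 0.2279] F [ 0.1606  0.3114 -1.5375] w 0.3040226180084287 q [ 0.2846  0.1548 -0.1339  1.2828  0.      2.3951]
axes x,y,z: [-0.0007 -0.0002 -1.    ] [ 0.8579 -0.5139 -0.0005] [-0.5139 -0.8579  0.0005]
side tip pred [328.7228 610.185 ] collar [324.2108 382.5445] slot [332.5605 662.704 ]
top tip pred [274.0608 302.7506] collar [202.1957 241.7269] slot [286.584  317.3179]
```

View pics/j_side_c.png

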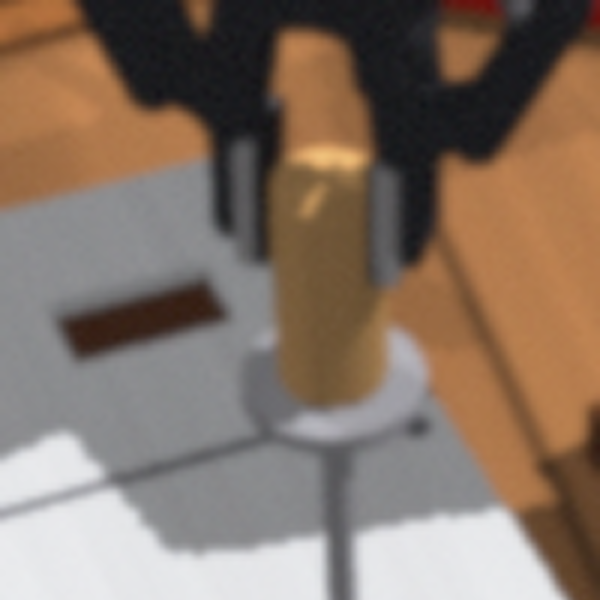

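View pics/j_top_c.png

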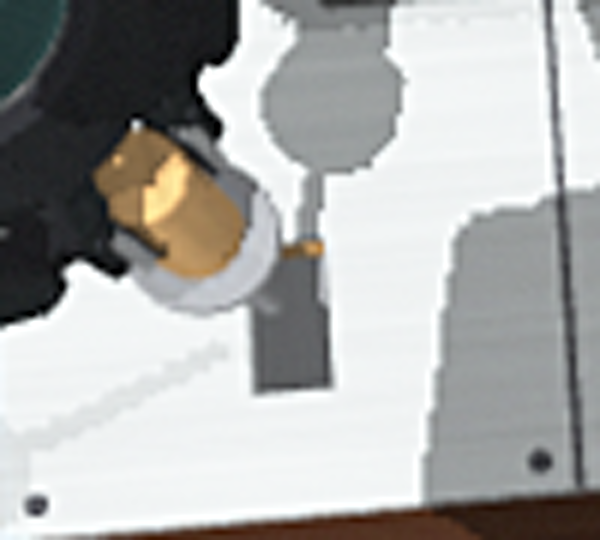

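```bash
python3 -m crank '[[1.5,0,0,0,0,0],[1.5,0,0,0,0,0],[1.5,0,0,0,0,0],[1.5,0,0,0,0,0],[1,0,0,0,0,0],[0,0,0,0,0,0],[0,0,0,0,0,0]]'; python3 - <<'E'
from plan import *
o,A=st()
for c in ("side","top"):
    p,im=snap(c,"k")
    o0=(270,270) if c=="side" else (140,150)
    cv2.imwrite(f"pics/k_{c}_c.png",cv2.resize(im[o0[1]:o0[1]+100 if c=="side" else 240,o0[0]:o0[0]+100],None,fx=6,fy=6,interpolation=2)[:600])
E
```

```text
clock: 9.0
position: [0.5181, 0.2191, 0.1586]
ee_rot: [1.595, 0.904, -1.593]
wrist_force: [-0.2, -0.0, -1.9]
gripper_width: 0.302
t 9.0 tcp [0.5181 0.2191 0.1586] F [-0.2255 -0.0017 -1.9115] w 0.3017409457025429 q [ 0.2852  0.1964 -0.2333  1.1404 -0.      2.395 ]
axes x,y,z: [ 0.0007  0.0002 -1.    ] [ 0.8582 -0.5133  0.0005] [-0.5133 -0.8582 -0.0005]
```

View pics/k_side_c.png

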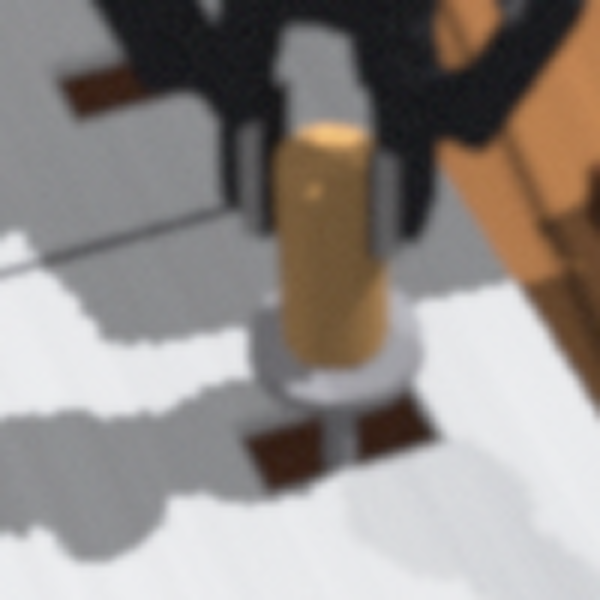

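View pics/k_top_c.png

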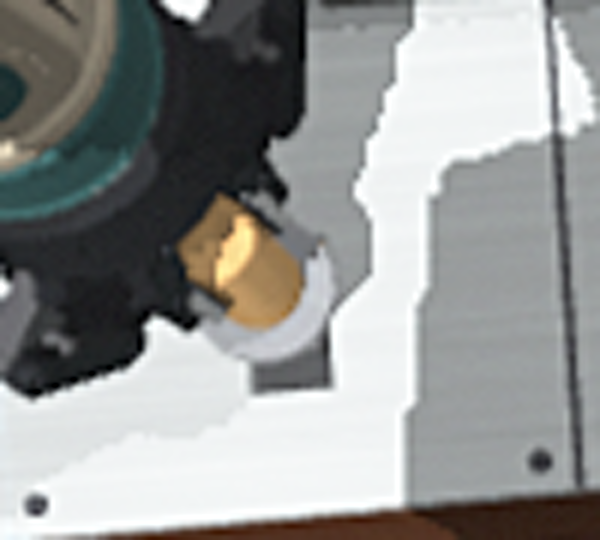

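```bash
python3 -m crank '[[0.7,0,0,0,0,0],[0.5,0,0,0,0,0],[0.4,0,0,0,0,0],[0.4,0,0,0,0,0],[0.3,0,0,0,0,0],[0,0,0,0,0,0],[0,0,0,0,0,0]]' - 100; python3 - <<'E'
from plan import *
o,A=st()
for c in ("side","top"):
    p,im=snap(c,"l")
    o0=(270,270) if c=="side" else (140,150)
    cv2.imwrite(f"pics/l_{c}_c.png",cv2.resize(im[o0[1]:o0[1]+100 if c=="side" else 240,o0[0]:o0[0]+100],None,fx=6,fy=6,interpolation=2)[:600])
E
```

```text
clock: 9.8
position: [0.5187, 0.2193, 0.1361]
ee_rot: [1.596, 0.903, -1.592]
wrist_force: [-0.2, 0.1, 4.9]
gripper_width: 0.294
t 9.8 tcp [0.5187 0.2193 0.1361] F [-0.2075  0.1086  4.8905] w 0.294289515390094 q [ 0.2852  0.2136 -0.2622  1.0925  0.      2.395 ]
axes x,y,z: [ 0.0023  0.0007 -1.    ] [ 0.8582 -0.5133  0.0017] [-0.5133 -0.8582 -0.0018]
```

View pics/l_side.png

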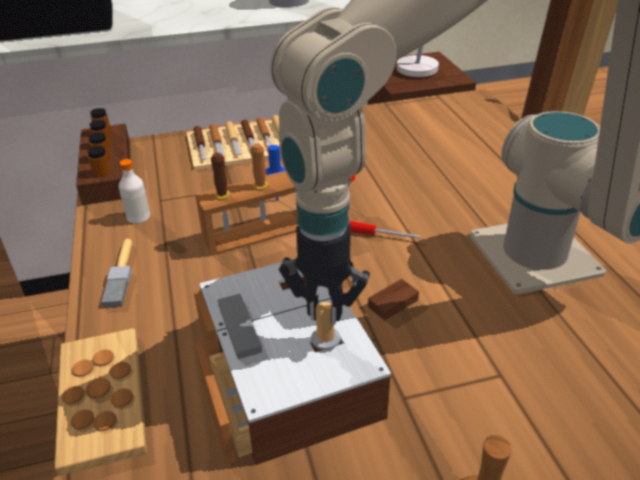

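The wide drawer front (side ≈(230,405)) has come out and the force is modest. I'll go on until the collar seats.

```bash
for i in 1; do python3 -m crank '[[0.3,0,0,0,0,0],[0.2,0,0,0,0,0],[0.2,0,0,0,0,0],[0,0,0,0,0,0],[0,0,0,0,0,0]]'; done; python3 - <<'E'
from plan import *
o,A=st()
for c in ("side","top"):
    p,im=snap(c,"m")
    o0=(270,270) if c=="side" else (140,150)
    cv2.imwrite(f"pics/m_{c}_c.png",cv2.resize(im[o0[1]:o0[1]+100 if c=="side" else 240,o0[0]:o0[0]+100],None,fx=6,fy=6,interpolation=2)[:600])
E
```

```text
clock: 10.4
position: [0.5188, 0.2194, 0.1297]
ee_rot: [1.597, 0.904, -1.592]
wrist_force: [-0.8, 0.1, 8.8]
gripper_width: 0.293
t 10.4 tcp [0.5188 0.2194 0.1297] F [-0.8274  0.1424  8.8323] w 0.2930472488675593 q [ 0.2853  0.2188 -0.2701  1.0791  0.0001  2.3951]
axes x,y,z: [ 0.0026  0.0009 -1.    ] [ 0.8582 -0.5133  0.0018] [-0.5133 -0.8582 -0.0021]
```

View pics/m_side_c.png

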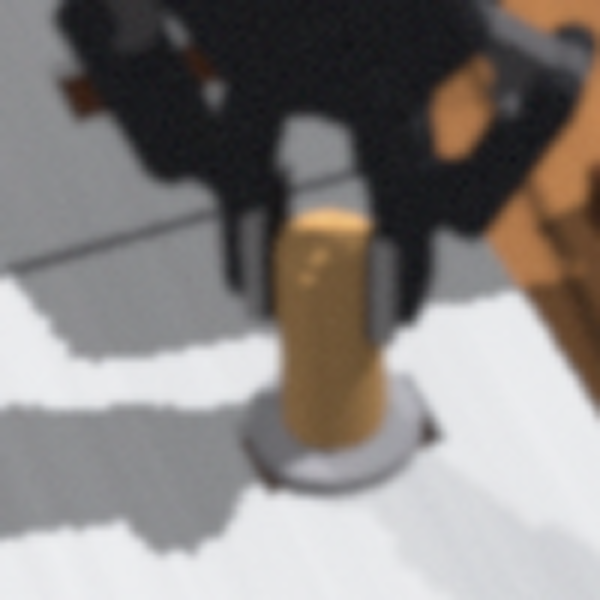

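View pics/m_top_c.png

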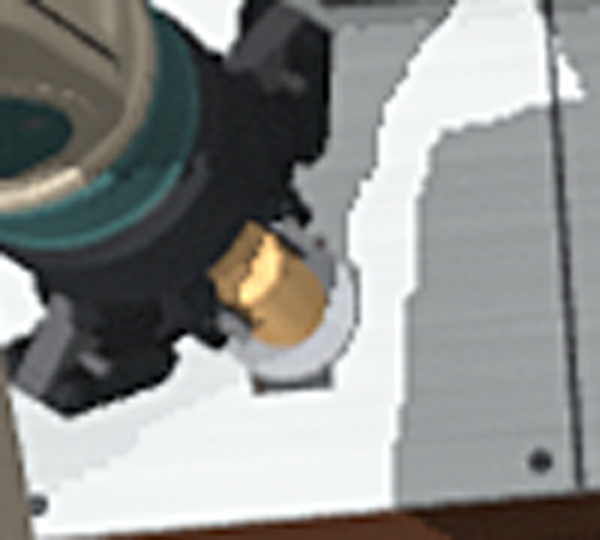

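```bash
python3 -m crank '[[0.15,0,0,0,0,0],[0.1,0,0,0,0,0],[0,0,0,0,0,0],[0,0,0,0,0,0]]'
```

```text
clock: 10.9
position: [0.519, 0.2196, 0.1295]
ee_rot: [1.598, 0.903, -1.591]
wrist_force: [-5.1, -1.1, 19.1]
gripper_width: 0.297
```

```bash
python3 -m crank '[[-0.2,0,0,0,0,0],[0,0,0,0,0,0]]'; python3 -m crank '[[0,0,0,0,0,0],[0,0,0,0,0,0],[0,0,0,0,0,0],[0,0,0,0,0,0],[0,0,0,0,0,0]]' 5.5; python3 - <<'E'
from plan import *
o,A=st()
for c in ("side","top"):
    p,im=snap(c,"n")
    o0=(270,270) if c=="side" else (140,150)
    cv2.imwrite(f"pics/n_{c}_c.png",cv2.resize(im[o0[1]:o0[1]+100 if c=="side" else 240,o0[0]:o0[0]+100],None,fx=6,fy=6,interpolation=2)[:600])
E
```

```text
clock: 11.1
position: [0.5188, 0.2194, 0.1296]
ee_rot: [1.597, 0.903, -1.591]
wrist_force: [-1.5, -1.3, 10.9]
gripper_width: 0.297
clock: 11.6
position: [0.5173, 0.2189, 0.127]
ee_rot: [1.593, 0.904, -1.595]
wrist_force: [-0.1, 0.1, -0.3]
gripper_width: 0.646
t 11.6 tcp [0.5173 0.2189 0.127 ] F [-0.0938  0.0687 -0.2582] w 0.6455295898598413 q [ 0.2852  0.221  -0.2734  1.0773 -0.      2.395 ]
axes x,y,z: [-0.0009 -0.0003 -1.    ] [ 0.8582 -0.5133 -0.0006] [-0.5133 -0.8582  0.0007]
```

View pics/n_side_c.png

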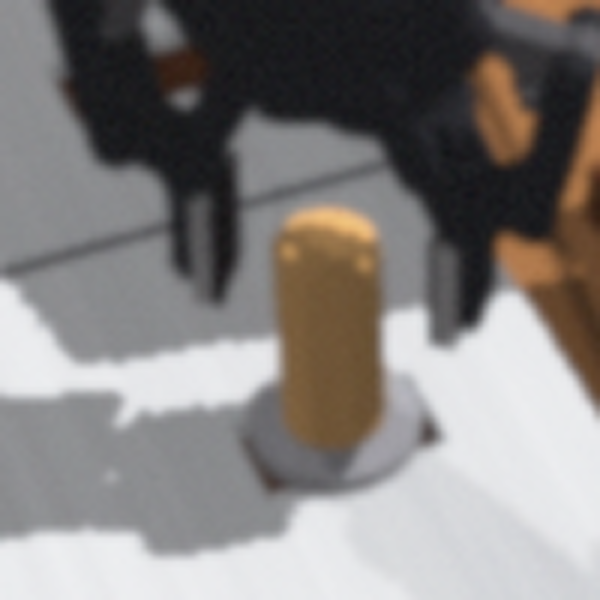

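View pics/n_top_c.png

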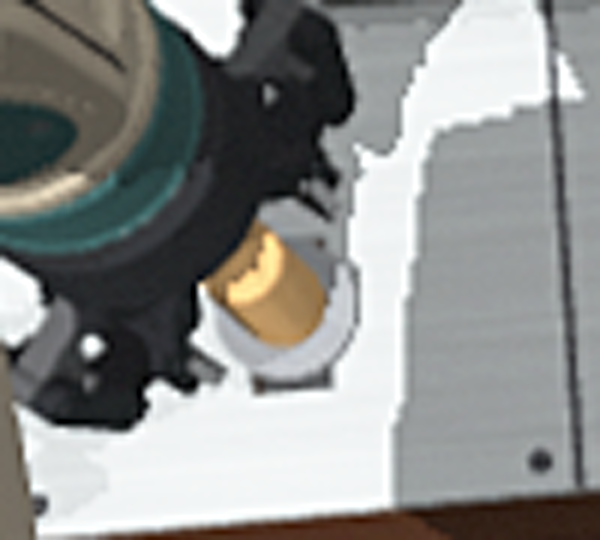

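The pin stands upright and free between the open fingers. Raising straight up.

```bash
python3 -m crank '[[-1,0,0,0,0,0],[-2,0,0,0,0,0],[-3,0,0,0,0,0],[-3,0,0,0,0,0],[-3,0,0,0,0,0],[-2,0,0,0,0,0],[0,0,0,0,0,0],[0,0,0,0,0,0],[0,0,0,0,0,0]]'; python3 - <<'E'
from plan import *
o,A=st()
for c in ("side","top"):
    p,im=snap(c,"o")
    r=sorted(imaging.spot_point(p,"pin_handle"),key=lambda r:np.hypot(*(px(r["xy"])-proj(p,[.518,.2195,.146]))))[0]
    print(c,r["conf"],px(r["xy"]),proj(p,[.518,.2195,.146])); 
    o0=(270,270) if c=="side" else (140,150)
    cv2.imwrite(f"pics/o_{c}_c.png",cv2.resize(im[o0[1]:o0[1]+100 if c=="side" else 240,o0[0]:o0[0]+100],None,fx=6,fy=6,interpolation=2)[:600])
E
```

```text
clock: 12.6
position: [0.5168, 0.2187, 0.2663]
ee_rot: [1.592, 0.905, -1.596]
wrist_force: [1.0, -0.2, -0.0]
gripper_width: 0.645
t 12.6 tcp [0.5168 0.2187 0.2663] F [ 0.9638 -0.1634 -0.0313] w 0.6446460248152569 q [ 0.2852  0.1396 -0.0715  1.3619  0.      2.395 ]
axes x,y,z: [-0.0022 -0.0006 -1.    ] [ 0.8582 -0.5133 -0.0015] [-0.5133 -0.8582  0.0017]
side 0.56 [326.976 326.496] [324.492  324.3625]
top 0.83 [185.984 199.584] [182.8414 198.177 ]
```

View pics/o_side.png

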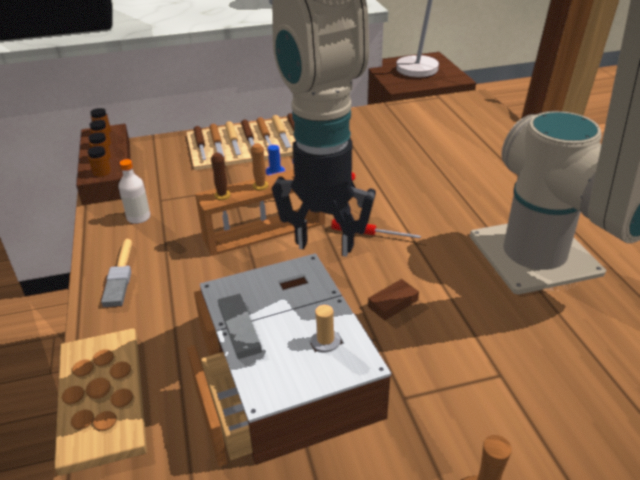

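View pics/o_top.png

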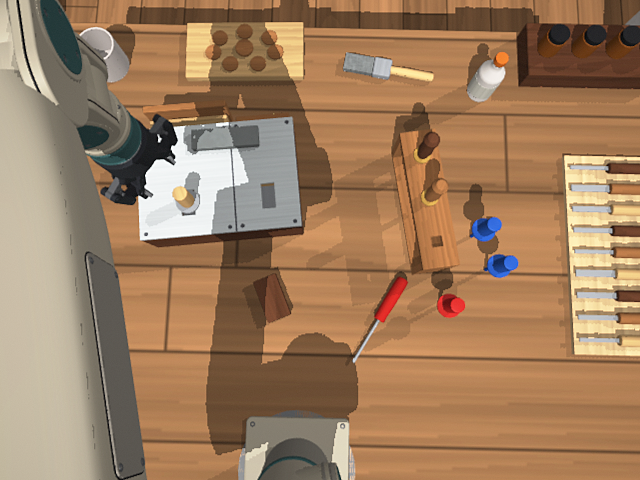

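View pics/o_side_c.png

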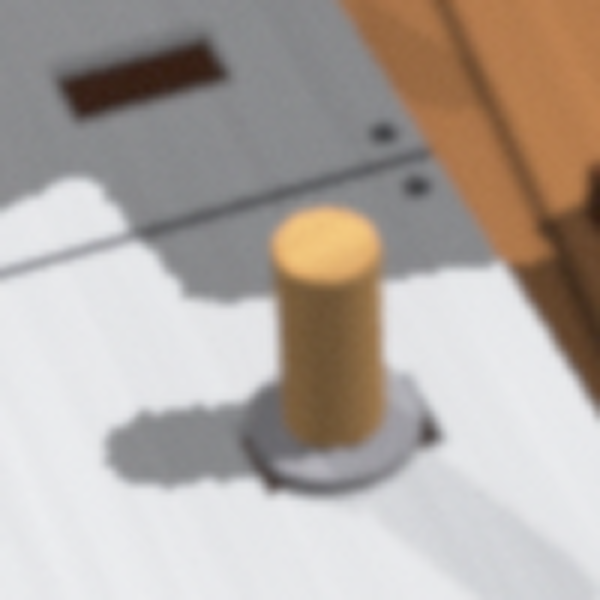

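The pin stands upright in the wide slot (side ≈(325,327)) with its collar on the plate. The wide drawer is out, the narrow drawer's front hasn't moved, and the gripper is clear above. Handing in.

```bash
python3 -c "
from rig import robot
print(robot.close_job())"
```

```text
the job is handed in; nothing more can be done
None
```

The release pin is in the wide drawer's slot with its collar on the cabinet top, and the wide drawer is out. The job was handed in at about 12.7 s, and no verdict was reported.

**What I did:** I took the wooden, steel-collared pin from the rack hole nearest the robot. I carried it over the cabinet and pushed it down through the wide slot. It stopped at TCP z 0.1295 m with about 19 N at the wrist, after 5 to 9 N while the tab was yielding. I then eased off, opened the fingers and rose about 14 cm straight up.

**Last checks:**
- **Pin:** It stands upright in both pictures. The network's handle points fell within about 3 px of where the seated pin should appear.
- **Drawers:** The wide drawer is visibly out and the narrow drawer is shut. I never pressed at its slot.
- **Gripper:** It is clear, and the wrist force is about zero (within 1 N).

**Not measured or disagreeing:**
- **Tab travel:** I judged it from the seated collar and the open drawer, since the tab joints can't be read directly.
- **Cameras:** The side and top views disagree by about 3 mm in all (roughly 1 to 2 mm for each camera's ray, nearer 4 mm on the network's pin point). That is well inside the tolerance.

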